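# Slide a heat sink under the spring flap of its assembly nest

### The arm

A 6-joint arm with a two-finger parallel gripper is mounted at the origin on the work surface. World frame = base frame: x ahead of the robot, y to its left, z up, the work surface at z = 0. Lengths are in m, angles in rad, forces in N, time in s.
With the tool pointing down it reaches from about 0.275 to 0.75 m from the base axis. Payload 10.2 kg.
Tool frame: the origin (TCP) lies at the very end of the fingers, on their centre line; the grasp point (between the pads) lies 19 mm behind it (bot.grip_depth is the distance from the TCP to the grasp point, in m); z points along the fingers, x is the direction in which the jaws open and shut, and the axes are right-handed (so a half turn about z gives the same grasp; the last joint's range is limited). The gripper opens to 88 mm and grips with 3 to 60 N. Pads are 18 mm wide; open, the fingers measure 123 mm over their backs; the gripper's body (75 mm by 187 mm) begins 45 mm behind the grasp point.
Start: joints at [-1.438, 0.313, 1.498, -0, 1.331, -0.223], TCP at [0.183, -0.492, 0.239] pointing down, gripper open.
Joint ranges: [-2.94, 2.94], [-0.97, 2.17], [0.19, 2.56], [-1.23, 4.37], [0.02, 3.11], [-2.88, 2.88]. Speed limits (rad/s): [2.39, 2.39, 3.01, 3.14, 3.14, 3.14].

### API

Orientations are given as a unit quaternion [x, y, z, w].
In Python, from plant import monitor, eyes, close_job, bot gives the robot as it stands. The module is installed in compiled form; this text tells all that it offers.
- The arm moves only by the tool send_rows, never from a script. Its argument "increments" is a list of rows, each an object with "delta_pos": the shift along the tool's x, y, z in mm, a list of three; "rot": the turn, a rotation vector about the tool's x, y, z in rad, a list of three; "fingers": the finger opening in mm, from 0 to 88.1. A call has exactly 8 rows; each row is the pose to reach, as a shift and turn from the pose commanded when the call began, along the tool's axes at that moment; what a row does not reach only later rows make up. A row lasts 1/8 s, in which the tool goes at most 62.5 mm and 10.7 degrees, less where a joint would pass 70% of its speed; a pose out of reach is approached as far as the arm can. A call with a gripper value outside its range is refused whole. The fingers move at their own pace and stop on an object; the grip force is fixed at half the most. Time passes only in rows, so rows that repeat a pose let the fingers close, or fill a call up. It gives the time, the measured TCP pose, the force and the opening at its end, in the units of the state.
- monitor.get_state(): the state, without advancing time (a new reading comes with each control period).
- eyes.capture(name): name is "side" or "top" or "wrist"; returns a dict with "image" (420x560x3 uint8, blue, green, red), "fov_y" (degrees; the focal length in pixels is half the picture's height over the tangent of half this angle, whatever the lens; pixels are square), "cx", "cy" (the principal point, pixels), "R" (3x3) and "t" (3): a world point X has camera coordinates R X + t. Camera axes: x right, y down, z forward; pixel columns grow to the right and rows downward; lengths in m; the calibration is good to about 2 mm. A picture is of the moment at which its call begins. There is no depth.
- close_job(): hands the job in, once; it reports no verdict.
The state is a dict: "t": time; "qpos": joint angles; "qd": joint speeds; "effort": joint torques, N m; "position": TCP position; "orientation": TCP orientation; "wrist_force": force on the tool from outside, world axes, zero at the start; "torque": the same for the moment, N m; "finger_gap": finger opening in m.
Only numpy, scipy, OpenCV 4.12 (cv2) and the standard library are available. Lean on these libraries where they do the work, as an engineer would, in place of code of your own. Each camera call takes 0.05 s, during which the arm holds its last target. There are 200 camera calls.

### The job

Load the long finned heat sink that lies in the channel of the assembly nest: with one fingertip press the nest's tilted side plate down and keep it down, so that the spring flap stays open, while the other fingertip gently pushes the heat sink along the channel under the flap until it is fully home against the end stop. Then let the plate up so that the flap closes on the heat sink, and move clear. Only push: do not squeeze or lift the heat sink, and leave everything else where it stands.

Things in the scene. Friction and masses are not known exactly. Their poses are not given: they have to be found in the camera images.
- nest: Assembly nest, fixed to the bench: dark steel base plate, x -165 to +115 mm, y -110 to +90 mm, 6 mm thick. Origin on the bench on the channel's centre line; x runs along the channel in the pushing direction. Channel floor z = 6 mm; guide rails each side, inner faces y = +/-21.5 mm, 6 mm thick, tops z = 12 mm, x -150 to +100 mm. Cup and capacitor stand on the plate near y = -75 mm.
- end_stop (a point): Centre of the end stop's face, at x = 100, y = 0, z = 17 mm in the nest's frame: an aluminium block across the channel's end, 55 mm wide, top 28 mm above the bench. A heat sink fully home touches it, so its centre is then 45 mm before it (x = +55 mm in the nest's frame).
- hinge_shaft (a point): Middle of the rocker's round steel hinge shaft (r 4 mm), parallel to the channel at y = +36 mm, z = 34 mm in the nest's frame, x -150 to +110 mm. The press plate is on its +y side; the channel, with the flap over it from x = +55 to +100 mm, on its -y side. No part of the flap is higher than 75 mm above the bench when open.
- flap (a joint): Hinge of the rocker (flap and press plate are one rigid piece), rad. 0 = closed by its spring, 0.65 = fully open at its limit. The heat sink passes from 0.40 upwards; aim for 0.6. Released on a heat sink that is home it rests at about 0.38. Pressing on the middle of the plate takes about 3 N at first, 6 N when fully open; no latch, it springs shut when let go.
- flap_roller (a point): Centre of the fixed rubber roller under the flap, 12 mm thick, 38 mm long, along the channel from x = 59 to 97 mm in the nest's frame. Closed, it hangs 6 mm above the channel floor and blocks the way; open, it is lifted clear of the heat sink's top; at the end it presses on the heat sink.
- press_plate (a point): Centre of the upper face of the press plate: rubber-topped strip 35 mm wide, x -150 to +100 mm in the nest's frame. Closed it slopes 0.65 rad: inner edge 18 mm from the shaft and 25 mm above the bench, outer edge 46 and 46 mm. Fully pressed it is level, upper face 16 mm above the bench, y = +45 to +80 mm. A fingertip can press it anywhere and slide along it.
- heatsink_center (a point): Centre (half-way up) of the long heat sink: aluminium, seven fins along its length, 90 mm long (x) x 40 wide x 22 high, about 0.15 kg, loose in the channel before the flap, its x along the nest's x. End faces 45 mm from this point; push the one away from the flap, in the nest's +x. A fingertip 16 mm above the bench meets it near mid-height and clears the rails.
- screw_cup: Small steel cup, 44 mm across, 22 mm high, on the nest's base plate; leave it. Origin: centre of its underside.
- capacitor: Black capacitor can, 25 mm across, 40 mm high, standing on the nest's base plate; leave it. Origin: centre of its underside.
- screwdriver: Screwdriver 210 mm long lying on the bench; leave it.
- toroid: Ring-shaped copper transformer, 90 mm across, 35 mm high; leave it. Origin: centre of its underside.
- short_heatsink: Short wide heat sink, 50 x 60 x 30 mm, on the bench away from the nest; not the one to load, leave it. Origin: centre of its underside.
- compound_jar: White jar, 56 mm across, 60 mm high; leave it. Origin: centre of its underside.
- terminal_block: Black terminal block, 60 x 22 x 18 mm; leave it. Origin: centre of its underside.
- heatsink: The same long heat sink; origin at the centre of its underside.
Things that resemble listed ones, but are neither listed nor needed, are in the scene too. Leave any black or blue look-alike of the heatsink alone.

How it is judged:
On the way, in this order (a step that is already met when the one before it is completed fails the run):
1. the flap is held open by a finger on the press plate (value of joint flap above 0.4 rad and contact force between the fingers and flap above 0.3 N), for 0.2 s.
2. the heat sink is pushed well under the flap (centre at least x = 40 mm) while a finger still holds the flap open (all of step 1 and x of heatsink_center in the frame of nest above 0.04 m), for 0.05 s.
At the end, for the whole second after the job is handed in: The heat sink lies flat in the channel, at rest, within 4.5 mm of the end stop (centre at x = 50.5 to 60 mm and within 6 mm of the centre line in the nest's frame, tilted less than 0.06 rad), and the released flap rests on it (joint 0.30 to 0.46 rad, pressing with more than 0.5 N) (x of heatsink_center in the frame of nest between 0.0505 and 0.06 m and y of heatsink_center in the frame of nest between -0.006 and 0.006 m and angle between heatsink_center's own z axis and vertical below 0.06 rad and value of joint flap between 0.3 and 0.46 rad and contact force between flap and heatsink above 0.5 N and linear speed of heatsink below 0.02 m/s); the robot touches nothing.
It fails at once if the heat sink is lifted (more than 10 mm) or tipped (more than 0.25 rad) (height (world z) of heatsink_center above 0.027 m or angle between heatsink_center's own z axis and vertical above 0.25 rad).
It fails at once if the heat sink is squeezed or rammed (fingers on it with more than 40 N) (contact force between the fingers and heatsink above 40 N).
It fails at once if another thing is disturbed (moved more than 25 mm) (distance of any of screw_cup, capacitor, screwdriver, toroid, short_heatsink, compound_jar, terminal_block from where it was at the start of the episode above 0.025 m).
It also fails if it takes over 45 s, if anything falls off the work surface, if the arm or the gripper's body presses on something with over 40 N, if the wrist force passes 120 N, or if a joint passes its speed limit or range.

## Working session

There is one attempt and no reset: what is moved stays moved. The work goes in short steps, Python scripts to look and compute and a tool call to move; the robot and the scene stay as the last step left them, time stands still between calls to the robot, and variables do not carry over. Pictures are saved under pics/ and viewed, about 8 in all and at most 12, crops included, and the job is handed in when it is done.

Besides the shell and the picture viewer there is one more tool, called after "Emit:" as name(argument=value, ...), one argument or row to a line, values as JSON. send_rows: Moves the arm, as the interface text tells. Its arguments: {"type":"object","properties":{"increments":{"type":"array"}},"required":["increments"]}

```bash
mkdir -p pics; cat > h.py <<'E'
import numpy as np, cv2
from plant import monitor, eyes, close_job, bot
def cap(n,f=None):
    c=eyes.capture(n); c['f']=c['image'].shape[0]/2/np.tan(np.radians(c['fov_y'])/2)
    if f: cv2.imwrite('pics/'+f,c['image'])
    return c
def ray(c,u,v,z):
    R=np.array(c['R']);t=np.array(c['t']);o=-R.T@t
    d=R.T@np.array([(u-c['cx'])/c['f'],(v-c['cy'])/c['f'],1]); return o+d*(z-o[2])/d[2]
def proj(c,X):
    p=np.array(c['R'])@np.array(X)+np.array(c['t']); return c['f']*p[0]/p[2]+c['cx'],c['f']*p[1]/p[2]+c['cy']
E
python3 - <<'E'
from h import *
import pickle
cs={n:cap(n,n+'0.png') for n in('top','side')}
pickle.dump(cs,open('c0.pkl','wb'))
for n,c in cs.items(): print(n,c['f'],-np.array(c['R']).T@c['t'],np.round(c['R'],2).tolist())
s=monitor.get_state();print(s)
E
```

```text
top 468.25581778600775 [ 0.40839708 -0.01344233  1.24362006] [[0.03, -1.0, -0.01], [-0.99, -0.03, -0.12], [0.12, 0.02, -0.99]]
side 473.03641539437797 [0.00106706 0.7434739  0.92074112] [[-0.8, -0.6, 0.01], [-0.41, 0.54, -0.73], [0.44, -0.59, -0.68]]
{'t': 0.1, 'qpos': array([-1.43841472e+00,  3.13382264e-01,  1.49833971e+00, -7.60289109e-06,
        1.33100815e+00, -2.23399191e-01]), 'qd': array([ 0.00033023, -0.0005972 , -0.00373468, -0.00018205,  0.00051062,
       -0.00011681]), 'effort': array([ 2.60121909e-03, -4.02811182e+01, -2.52645528e+01,  6.96407910e-02,
        3.42213619e-02, -6.19840171e-05]), 'position': array([ 0.1828272 , -0.49190667,  0.23823238]), 'orientation': array([ 8.21073575e-01, -5.70822093e-01, -3.86174003e-04, -4.17548807e-04]), 'wrist_force': array([ 0.00751084,  0.18295345, -1.23228838]), 'torque': array([ 0.03663826,  0.01875267, -0.01031966]), 'finger_gap': 0.08819126724427773}
```

View pics/top0.png

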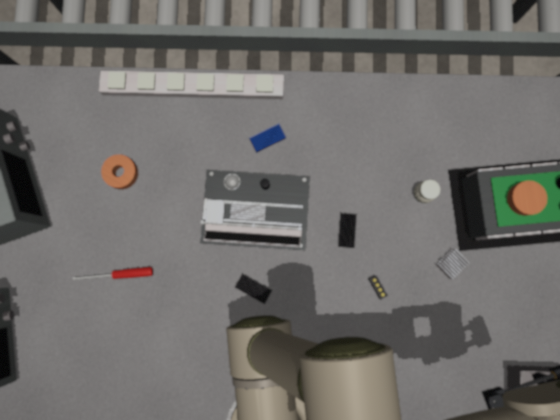

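View pics/side0.png

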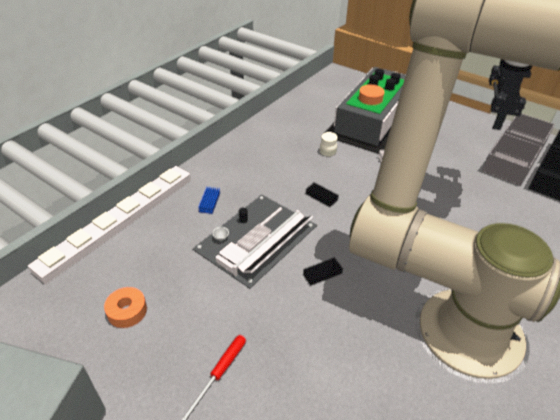

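```bash
python3 - <<'E'
from h import *
import pickle
cs=pickle.load(open('c0.pkl','rb'))
a=cs['top']['image'][162:258,190:322]; a=cv2.resize(a,None,fx=6,fy=6,interpolation=cv2.INTER_CUBIC)
cv2.imwrite('pics/top0c.png',a)
c=cs['top']
# base plate: darker than bench
g=cv2.GaussianBlur(cv2.cvtColor(c['image'],6),(3,3),0); print(g[200,195],g[185,290])
for p in [(207,171),(309,177),(305,248),(202,244)]: print(ray(c,*p,0.006))
E
```

```text
125 82
[0.66260617 0.19786311 0.006     ]
[ 0.65287539 -0.07709066  0.006     ]
[ 0.46248512 -0.07017473  0.006     ]
[0.46580278 0.20236017 0.006     ]
```

View pics/top0c.png

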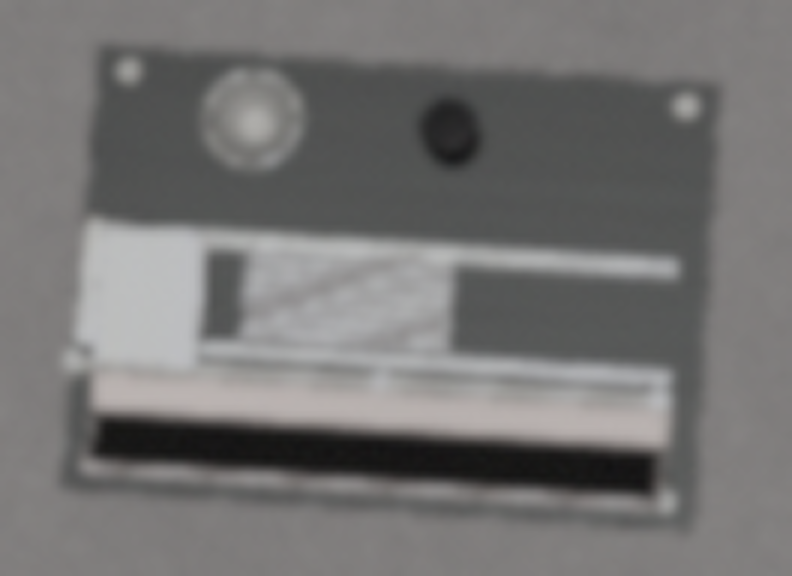

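```bash
cat >> h.py <<'E'
from scipy.spatial.transform import Rotation as Ro
import json,os
if os.path.exists('nest.json'):
    N=json.load(open('nest.json')); NY=N['yaw']; NR=Ro.from_euler('z',NY); NO=np.array(N['o'])
def n2w(p): return NO+NR.apply(p)
def w2n(p): return NR.inv().apply(np.array(p)-NO)
def tell(target=None):
    s=monitor.get_state(); p=s['position']; r=Ro.from_quat(s['orientation'])
    print('t',round(s['t'],2),'nest mm',np.round(w2n(p)*1e3,1),'F nest',np.round(NR.inv().apply(s['wrist_force']),1),'gap',round(s['finger_gap']*1e3,1))
    if target is not None:
        # tool x = -nest y, tool z down
        rt=Ro.from_matrix(np.column_stack([NR.apply([0,-1,0]),NR.apply([-1,0,0]),[0,0,-1]]))
        print('shift tool mm',np.round(r.inv().apply(n2w(np.array(target)/1e3)-p)*1e3,1),'rot',np.round((r.inv()*rt).as_rotvec(),4))
E
python3 - <<'E'
from h import *
import pickle
cs=pickle.load(open('c0.pkl','rb'));c=cs['top']
px=lambda U,V:(190+U/6-.4,162+V/6-.4)
W=np.array([ray(c,*px(*p),.006) for p in [(103,45),(718,88),(690,527),(65,488)]])[:,:2]
M=np.array([(115,-110),(-165,-110),(-165,90),(115,90)])/1e3
wc,mc=W.mean(0),M.mean(0)
a,b=M-mc,W-wc
yaw=np.arctan2((a[:,0]*b[:,1]-a[:,1]*b[:,0]).sum(),(a*b).sum())
R=Ro.from_euler('z',yaw).as_matrix()[:2,:2]; o=wc-R@mc
print('yaw',yaw,'o',o,'resid mm',np.round((W-(M@R.T+o))*1e3,1))
json.dump(dict(yaw=yaw,o=[*o,0]),open('nest.json','w'))
import h; h.NR=Ro.from_euler('z',yaw);h.NO=np.array([*o,0])
n=lambda p,z:np.round(w2n(ray(c,*px(*p),z))*1e3,1)
print('hs rear top',n((455,305),.028),'hs left',n((240,300),.028),'rails ends',n((680,268),.012),n((670,378),.012),'cap',n((450,130),.046),'cup',n((253,120),.028),'stop/flap',n((203,290),.03),'plate strip',n((85,465),.046),n((665,490),.046))
# side view check: project nest points
d=cs['side']
im=cv2.resize(d['image'][180:300,180:330],None,fx=5,fy=5,interpolation=cv2.INTER_CUBIC)
for p in [(115,-110,6),(-165,-110,6),(-165,90,6),(115,90,6),(110,36,34),(-150,36,34),(-150,0,6),(100,0,28)]:
    u,v=proj(d,n2w(np.array(p)/1e3)); cv2.circle(im,(int((u-180+.4)*5),int((v-180+.4)*5)),4,(0,0,255),1)
cv2.imwrite('pics/side0c.png',im)
tell((-80,31,120))
E
```

```text
yaw 1.529479803824238 o [0.55351469 0.08999356] resid mm [[-0.4 -1.6]
 [-1.7  1.6]
 [ 1.9  2. ]
 [ 0.2 -2. ]]
hs rear top [-54.   -0.3  28. ] hs left [39.9  3.8 28. ] rails ends [-151.3  -25.2   12. ] [-149.9   23.8   12. ] cap [-47.2 -74.1  46. ] cup [ 40.5 -76.1  28. ] stop/flap [56.1  0.7 30. ] plate strip [98.2 81.  46. ] [-149.7   74.9   46. ]
t 0.1 nest mm [-596.7  346.3  238.2] F nest [ 0.2  0.  -1.2] gap 88.2
shift tool mm [-354.4 -490.6  118.7] rot [-9.0000e-04  8.0000e-04 -1.1737e+00]
```

View pics/side0c.png

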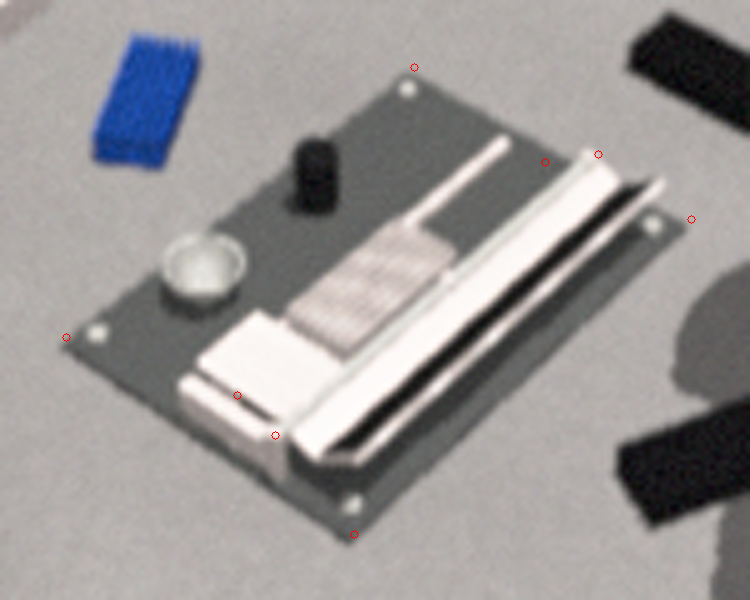

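Emit:
send_rows(
  increments=[
    {"delta_pos": [-33, -45, 5], "rot": [0, 0, -0.11], "fingers": 50},
    {"delta_pos": [-66, -90, 10], "rot": [0, 0, -0.22], "fingers": 50},
    {"delta_pos": [-99, -135, 15], "rot": [0, 0, -0.33], "fingers": 50},
    {"delta_pos": [-132, -180, 20], "rot": [0, 0, -0.44], "fingers": 50},
    {"delta_pos": [-165, -225, 25], "rot": [0, 0, -0.55], "fingers": 50},
    {"delta_pos": [-198, -270, 30], "rot": [0, 0, -0.66], "fingers": 50},
    {"delta_pos": [-231, -315, 35], "rot": [0, 0, -0.77], "fingers": 50},
    {"delta_pos": [-264, -360, 40], "rot": [0, 0, -0.88], "fingers": 50},
  ],
)

```text
t: 1.1
position: [0.429, -0.1175, 0.1985]
orientation: [0.986, -0.165, 0.0, 0.0]
wrist_force: [0.5, -1.0, 0.0]
finger_gap: 0.0501
```

```bash
python3 -c "
from h import *
tell((-85,31,90))"
```

```text
t 1.1 nest mm [-212.5  115.8  198.5] F nest [-0.9 -0.5  0. ] gap 50.1
shift tool mm [  44.8 -146.4  108.5] rot [ 0.     -0.     -0.2902]
```

Emit:
send_rows(
  increments=[
    {"delta_pos": [9, -29, 15], "rot": [0, 0, -0.06], "fingers": 50},
    {"delta_pos": [18, -58, 35], "rot": [0, 0, -0.12], "fingers": 50},
    {"delta_pos": [27, -87, 55], "rot": [0, 0, -0.18], "fingers": 50},
    {"delta_pos": [36, -116, 75], "rot": [0, 0, -0.24], "fingers": 50},
    {"delta_pos": [42, -138, 95], "rot": [0, 0, -0.28], "fingers": 50},
    {"delta_pos": [45, -146, 108], "rot": [0, 0, -0.29], "fingers": 50},
    {"delta_pos": [45, -146, 108], "rot": [0, 0, -0.29], "fingers": 50},
    {"delta_pos": [45, -146, 108], "rot": [0, 0, -0.29], "fingers": 50},
  ],
)

```text
t: 2.1
position: [0.5189, 0.0031, 0.0914]
orientation: [1.0, -0.023, 0.0, 0.0]
wrist_force: [-0.5, -1.2, 0.4]
finger_gap: 0.0502
```

```bash
python3 -c "
from h import *
tell((-85,31,17))
a=cap('top');b=cap('side');w=cap('wrist')
A=cv2.resize(a['image'][150:270,180:330],(375,300),interpolation=2);B=cv2.resize(b['image'][170:310,165:340],(375,300),interpolation=2)
W=cv2.resize(w['image'],(400,300))
im=np.zeros((600,775,3),np.uint8);im[:300,:375]=A;im[300:,:375]=B;im[:300,375:]=W
cv2.imwrite('pics/m1.png',im)
"
```

```text
t 2.1 nest mm [-88.2  31.   91.4] F nest [-1.2  0.4  0.4] gap 50.2
shift tool mm [-0.1 -3.2 74.4] rot [ 0.0002 -0.0008 -0.0048]
```

View pics/m1.png

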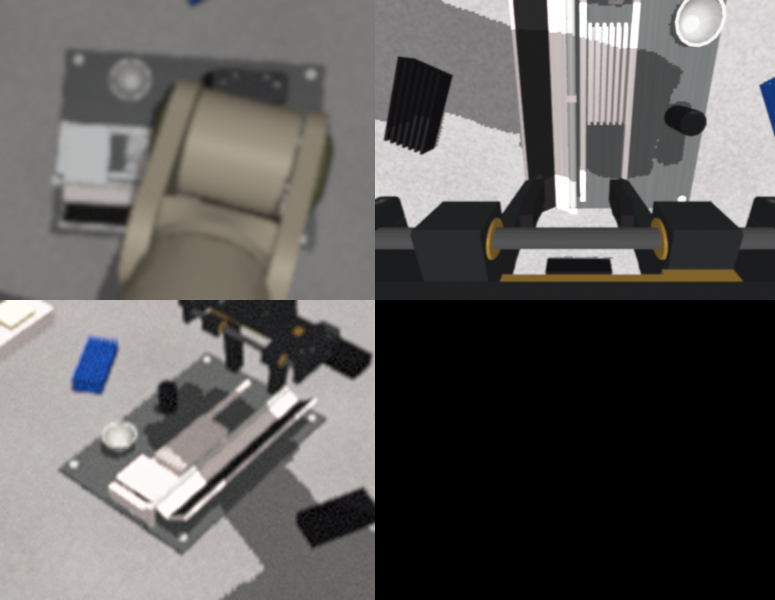

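```bash
python3 -c "
from h import *
w=cap('wrist','w1.png')
p=lambda U,V,z:np.round(w2n(ray(w,(U-375)*1.4,V*1.4,z))*1e3,1)
print('rear',p(589,123,.028),p(628,125,.028),'rail top mid R',p(629,160,.012),'L',p(583,180,.012),'plate black L',p(522,150,.046),'R',p(553,150,.025),'cap',p(680,108,.006),'cup',p(700,22,.028))
s=monitor.get_state()
for y in(56,74,6,-11): print(y,proj(w,n2w(np.array([-88,y,91])/1e3)))
"
```

```text
rear [-49.1  19.6  28. ] [-51.4 -19.8  28. ] rail top mid R [-95.7 -27.8  12. ] L [-121.    24.8   12. ] plate black L [-71.4  84.6  46. ] R [-78.7  57.4  25. ] cap [-37.6 -80.4   6. ] cup [ 39.8 -76.   28. ]
56 (np.float64(239.8575975914508), np.float64(264.0438846930159))
74 (np.float64(207.69249225423115), np.float64(264.1714432340543))
6 (np.float64(329.25413773937817), np.float64(263.68936099052524))
-11 (np.float64(359.66539613872976), np.float64(263.56875775568756))
```

Emit:
send_rows(
  increments=[
    {"delta_pos": [0, -3, 15], "rot": [0, 0, -0.005], "fingers": 50},
    {"delta_pos": [0, -3, 30], "rot": [0, 0, -0.005], "fingers": 50},
    {"delta_pos": [0, -3, 42], "rot": [0, 0, -0.005], "fingers": 50},
    {"delta_pos": [0, -3, 52], "rot": [0, 0, -0.005], "fingers": 50},
    {"delta_pos": [0, -3, 60], "rot": [0, 0, -0.005], "fingers": 50},
    {"delta_pos": [0, -3, 67], "rot": [0, 0, -0.005], "fingers": 50},
    {"delta_pos": [0, -3, 74], "rot": [0, 0, -0.005], "fingers": 50},
    {"delta_pos": [0, -3, 74], "rot": [0, 0, -0.005], "fingers": 50},
  ],
)

```text
t: 3.3
position: [0.5228, 0.0065, 0.0187]
orientation: [1.0, -0.02, 0.005, 0.0]
wrist_force: [9.7, 4.2, 11.3]
finger_gap: 0.0496
```

```bash
python3 -c "
from h import *
tell((-60,31,17))
a=cap('top');b=cap('side');w=cap('wrist')
B=cv2.resize(b['image'][170:310,165:340],(375,300),interpolation=2)
W=cv2.resize(w['image'],(400,300))
cv2.imwrite('pics/m2.png',np.hstack([B,W]))
"
```

```text
t 3.3 nest mm [-84.7  27.3  18.7] F nest [ 4.6 -9.5 11.3] gap 49.6
shift tool mm [ -3.7 -24.7   1.6] rot [ 0.0005 -0.0099  0.0004]
```

View pics/m2.png

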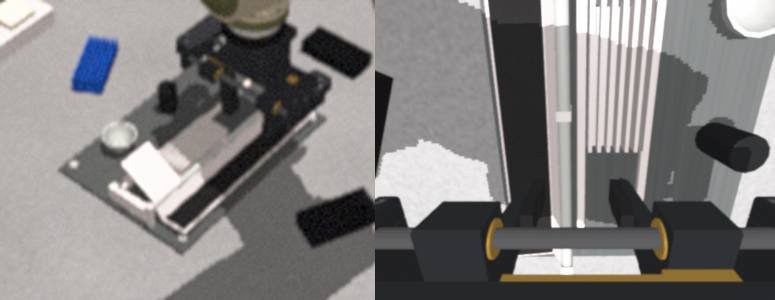

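Emit:
send_rows(
  increments=[
    {"delta_pos": [0, -5, 0.5], "rot": [0, 0, 0], "fingers": 50},
    {"delta_pos": [0, -10, 1], "rot": [0, 0, 0], "fingers": 50},
    {"delta_pos": [0, -15, 1], "rot": [0, 0, 0], "fingers": 50},
    {"delta_pos": [0, -20, 1], "rot": [0, 0, 0], "fingers": 50},
    {"delta_pos": [0, -25, 1], "rot": [0, 0, 0], "fingers": 50},
    {"delta_pos": [0, -30, 1], "rot": [0, 0, 0], "fingers": 50},
    {"delta_pos": [0, -35, 1], "rot": [0, 0, 0], "fingers": 50},
    {"delta_pos": [0, -40, 1], "rot": [0, 0, 0], "fingers": 50},
  ],
)

```text
t: 4.45
position: [0.5215, 0.0459, 0.0164]
orientation: [1.0, -0.02, 0.001, 0.001]
wrist_force: [-0.0, -7.1, 6.4]
finger_gap: 0.05
```

```bash
python3 -c "
from h import *
tell((0,31,17))"
```

```text
t 4.45 nest mm [-45.4  30.2  16.4] F nest [-7.1 -0.3  6.4] gap 50.0
shift tool mm [ -0.7 -45.4  -0.7] rot [ 0.0018 -0.0021  0.0019]
```

Emit:
send_rows(
  increments=[
    {"delta_pos": [0, -5, 0], "rot": [0, 0, 0], "fingers": 50},
    {"delta_pos": [0, -10, 0], "rot": [0, 0, 0], "fingers": 50},
    {"delta_pos": [0, -15, 0], "rot": [0, 0, 0], "fingers": 50},
    {"delta_pos": [0, -20, 0], "rot": [0, 0, 0], "fingers": 50},
    {"delta_pos": [0, -25, 0], "rot": [0, 0, 0], "fingers": 50},
    {"delta_pos": [0, -30, 0], "rot": [0, 0, 0], "fingers": 50},
    {"delta_pos": [0, -35, 0], "rot": [0, 0, 0], "fingers": 50},
    {"delta_pos": [0, -36, 0], "rot": [0, 0, 0], "fingers": 50},
  ],
)

```text
t: 5.45
position: [0.5229, 0.082, 0.0164]
orientation: [1.0, -0.02, 0.001, 0.001]
wrist_force: [0.3, -7.9, 7.2]
finger_gap: 0.0501
```

```bash
python3 -c "
from h import *
tell((0,31,17))
b=cap('side');w=cap('wrist')
B=cv2.resize(b['image'][170:310,165:340],(375,300),interpolation=2)
W=cv2.resize(w['image'],(400,300))
cv2.imwrite('pics/m3.png',np.hstack([B,W]))
for x in(0,10): print(x,[np.round(np.array(proj(w,n2w(np.array([x,y,28])/1e3)))/1.4+[375,0]) for y in(20,-20)])"
```

```text
t 5.45 nest mm [-9.3 30.3 16.4] F nest [-7.8 -0.6  7.2] gap 50.1
shift tool mm [-0.7 -9.3 -0.6] rot [ 0.0017 -0.002   0.0023]
0 [array([593., 185.]), array([649., 186.])]
10 [array([593., 173.]), array([650., 173.])]
```

View pics/m3.png

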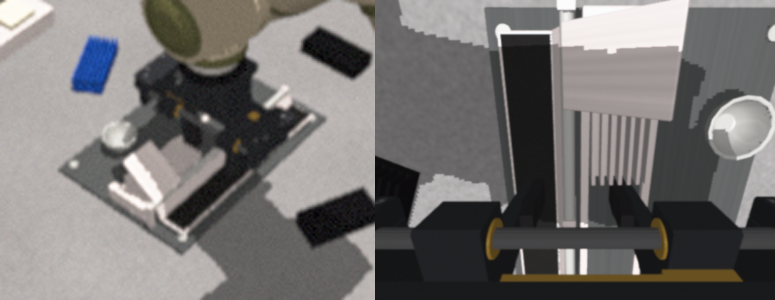

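Emit:
send_rows(
  increments=[
    {"delta_pos": [0, -2, 0], "rot": [0, 0, 0], "fingers": 50},
    {"delta_pos": [0, -4, 0], "rot": [0, 0, 0], "fingers": 50},
    {"delta_pos": [0, -6, 0], "rot": [0, 0, 0], "fingers": 50},
    {"delta_pos": [0, -7, 0], "rot": [0, 0, 0], "fingers": 50},
    {"delta_pos": [0, -8, 0], "rot": [0, 0, 0], "fingers": 50},
    {"delta_pos": [0, -8.5, 0], "rot": [0, 0, 0], "fingers": 50},
    {"delta_pos": [0, -9, 0], "rot": [0, 0, 0], "fingers": 50},
    {"delta_pos": [0, -9, 0], "rot": [0, 0, 0], "fingers": 50},
  ],
)

```text
t: 6.55
position: [0.5232, 0.0907, 0.0164]
orientation: [1.0, -0.02, 0.001, 0.001]
wrist_force: [-0.5, -6.1, 7.1]
finger_gap: 0.0501
```

```bash
python3 -c "
from h import *
tell((1,31,17))"
```

```text
t 6.55 nest mm [-0.5 30.3 16.4] F nest [-6.2  0.3  7.1] gap 50.1
shift tool mm [-0.7 -1.5 -0.6] rot [ 0.0016 -0.002   0.0019]
```

Emit:
send_rows(
  increments=[
    {"delta_pos": [0, -0.5, 0], "rot": [0, 0, 0], "fingers": 50},
    {"delta_pos": [0, -1, 0], "rot": [0, 0, 0], "fingers": 50},
    {"delta_pos": [0, -1.5, 0], "rot": [0, 0, 0], "fingers": 50},
    {"delta_pos": [0, -2, 0], "rot": [0, 0, 0], "fingers": 50},
    {"delta_pos": [0, -2.5, 0], "rot": [0, 0, 0], "fingers": 50},
    {"delta_pos": [0, -3, 0], "rot": [0, 0, 0], "fingers": 50},
    {"delta_pos": [0, -3, 0], "rot": [0, 0, 0], "fingers": 50},
    {"delta_pos": [0, -3, 0], "rot": [0, 0, 0], "fingers": 50},
  ],
)

```text
t: 7.55
position: [0.5232, 0.0919, 0.0164]
orientation: [1.0, -0.02, 0.001, 0.002]
wrist_force: [-2.6, -19.9, 8.9]
finger_gap: 0.05
```

```bash
python3 -c "
from h import *
tell((1,31,17))"
```

```text
t 7.55 nest mm [ 0.7 30.3 16.4] F nest [-20.    1.8   8.9] gap 50.0
shift tool mm [-0.7 -0.3 -0.6] rot [ 0.004  -0.0013  0.0009]
```

Emit:
send_rows(
  increments=[
    {"delta_pos": [0, 2, 0], "rot": [0, 0, 0], "fingers": 50},
    {"delta_pos": [0, 5, 0], "rot": [0, 0, 0], "fingers": 50},
    {"delta_pos": [0, 10, 0], "rot": [0, 0, 0], "fingers": 50},
    {"delta_pos": [0, 12, 0], "rot": [0, 0, 0], "fingers": 50},
    {"delta_pos": [0, 12, -4], "rot": [0, 0, 0], "fingers": 50},
    {"delta_pos": [0, 12, -9], "rot": [0, 0, 0], "fingers": 50},
    {"delta_pos": [0, 12, -15], "rot": [0, 0, 0], "fingers": 50},
    {"delta_pos": [0, 12, -22], "rot": [0, 0, 0], "fingers": 50},
  ],
)

```text
t: 8.55
position: [0.5221, 0.0827, 0.0381]
orientation: [1.0, -0.02, 0.0, 0.0]
wrist_force: [0.5, -0.3, 0.0]
finger_gap: 0.0501
```

Emit:
send_rows(
  increments=[
    {"delta_pos": [0, 0, -10], "rot": [0, 0, 0], "fingers": 50},
    {"delta_pos": [0, 0, -25], "rot": [0, 0, 0], "fingers": 50},
    {"delta_pos": [0, 0, -45], "rot": [0, 0, 0], "fingers": 50},
    {"delta_pos": [0, 20, -65], "rot": [0, 0, 0], "fingers": 50},
    {"delta_pos": [0, 50, -85], "rot": [0, 0, 0], "fingers": 50},
    {"delta_pos": [0, 80, -100], "rot": [0, 0, 0], "fingers": 50},
    {"delta_pos": [0, 100, -110], "rot": [0, 0, 0], "fingers": 50},
    {"delta_pos": [0, 100, -110], "rot": [0, 0, 0], "fingers": 50},
  ],
)

```text
t: 9.55
position: [0.5184, -0.018, 0.1489]
orientation: [1.0, -0.021, 0.001, 0.0]
wrist_force: [-0.6, 0.6, -0.2]
finger_gap: 0.05
```

```bash
python3 -c "
from h import *
tell()
b=cap('side');w=cap('wrist')
B=cv2.resize(b['image'][170:310,165:340],(375,300),interpolation=2)
W=cv2.resize(w['image'],(400,300))
cv2.imwrite('pics/m4.png',np.hstack([B,W]))
for x in(5,10): print(x,[np.round(np.array(proj(w,n2w(np.array([x,y,28])/1e3)))/1.4+[375,0]) for y in(20,-20)])"
```

```text
t 9.55 nest mm [-109.4   30.6  148.9] F nest [ 0.5  0.6 -0.2] gap 50.0
5 [array([587.,  49.]), array([622.,  49.])]
10 [array([587.,  44.]), array([623.,  44.])]
```

View pics/m4.png

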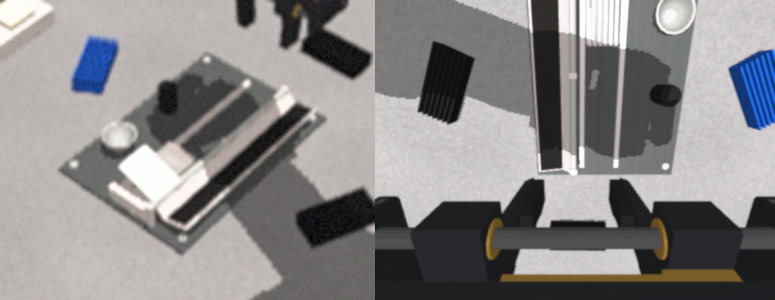

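```bash
python3 -c "
from h import *
w=cap('wrist')
b=cap('side')
W=cv2.resize(w['image'][20:120,260:400],None,fx=5,fy=5,interpolation=2)
for x,col in((0,(0,0,255)),(5,(0,255,255)),(10,(0,255,0))):
  q=[np.array(proj(w,n2w(np.array([x,y,28])/1e3))) for y in(30,-30)]
  q=[tuple(int(v) for v in (p-[260,20])*5+2) for p in q]; cv2.line(W,q[0],q[1],col,1)
cv2.imwrite('pics/m5.png',W)"
```

```text
(no output)
```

View pics/m5.png

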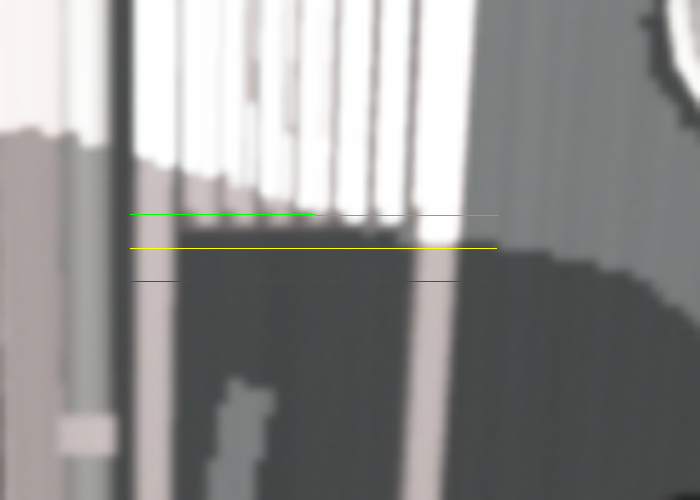

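The rear end shows at x ≈ 8 mm, against 10 mm when home and about 2 mm of calibration error. The 20 N rise at the stop agrees with it being home.

```bash
python3 -c "
from h import *
tell(); print(close_job())"
```

```text
t 9.75 nest mm [-107.7   31.3  147.4] F nest [0.3 0.4 0.6] gap 50.0
the job is handed in; nothing more can be done
None
```

The heat sink is loaded and the job is handed in, at about 9.8 s of the 45 s allowed. No verdict was reported.

- **What I did:** One fingertip pressed the side plate down and held it, with the flap visibly open in the side view at an estimated 0.57–0.64 rad. The other fingertip pushed the heat sink along the channel until it met the end stop. I then backed off about 9 mm, let the plate up and moved clear.
- **Pushing force:** It ran at about 6–8 N and rose to 20 N at the stop. The tool was then at x = 0.7 mm, where a heat sink that is home should put it (about 1 mm). This is well under the 40 N limit.
- **Heat sink position:** In the last wrist picture its rear end is at x ≈ 8 mm, so its centre is at about 53 mm against 55 mm when fully home. That is inside the 50.5–60 mm band, and the gap is about the size of the camera error (2 mm).
- **Flap and surroundings:** The last side view shows the flap still partly raised over the heat sink, as it should be when resting on it. I could not measure its angle or its force on the heat sink. The cup and capacitor were still standing on the nest plate, and I saw nothing else in those views that had moved. The wrist force was near zero and the robot was clear of everything.
- **One deviation:** During the first press the tool was pushed about 4 mm sideways, with roughly 10 N of side force. This cleared once it slid along the plate.

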